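Load the washer tray in order of length and hold the lid open

TASK

While the parts washer's lid is still shut, stand the three square-tube blanks upright in the tray's pockets in order of length, the shortest in the pocket nearest the robot and the longest in the farthest. Then lift the washer's lid, which has a bar handle, to 50 degrees from shut and finish holding it there with the gripper, since it falls shut if let go and a workmate is about to lower the tray in. Leave the tray where it is, and the spray can, the wrench and the square alone.

Things in the scene. Friction and masses are not known exactly. Their poses are not given: they have to be found in the camera images.
- short_center (a point): Centre (half-way up) of the shortest blank: a bare steel square tube 35 x 35 mm, wall 3 mm, 40 mm tall, standing loose on end on the table, open at top and bottom, about 0.12 kg. Its z axis is the tube's axis, x and y are square to its flat sides.
- middle_center (a point): Centre (half-way up) of the middle-length blank: a bare steel square tube 35 x 35 mm, wall 3 mm, 55 mm tall, standing loose on end on the table, open at top and bottom, about 0.17 kg. Its z axis is the tube's axis, x and y are square to its flat sides.
- long_center (a point): Centre (half-way up) of the longest blank: a bare steel square tube 35 x 35 mm, wall 3 mm, 70 mm tall, standing loose on end on the table, open at top and bottom, about 0.21 kg. Its z axis is the tube's axis, x and y are square to its flat sides.
- pocket0 (a point): Centre of the floor of the tray pocket nearest the robot: for the shortest blank. Pocket 47 x 47 mm inside, floor 3 mm above the table, walls 3 mm thick whose tops are 9 mm above this floor; pockets 50 mm apart. Axes as the tray's.
- pocket1 (a point): Centre of the floor of the tray pocket in the middle: for the middle-length blank. Pocket 47 x 47 mm inside, floor 3 mm above the table, walls 3 mm thick whose tops are 9 mm above this floor; pockets 50 mm apart. Axes as the tray's.
- pocket2 (a point): Centre of the floor of the tray pocket farthest from the robot: for the longest blank. Pocket 47 x 47 mm inside, floor 3 mm above the table, walls 3 mm thick whose tops are 9 mm above this floor; pockets 50 mm apart. Axes as the tray's.
- tray: Shallow aluminium-coloured tray, 153 x 53 x 12 mm, with three square pockets in one row along its x axis (x points away from the robot, +-0.25 rad), and a flat wire loop reaching 25 mm beyond each end. Loose, 0.9 kg, lying on the table. Origin: centre of its underside.
- lid (a joint): Opening angle of the washer's lid in rad: 0 shut (as at the start), grows as the handle end rises; 0.873 is 50 degrees, stop at 1.4. Flat aluminium lid, 0.5 to 0.9 kg, centre of mass about half-way from hinge to handle; almost no friction: it falls shut from any angle. 1.5 to 4.5 N at the handle carry it.
- lid_hinge (a point): Middle of the lid's hinge line on the washer's far top rim, 95 mm above the table. Axes as the washer's: y along the hinge line, -x from the hinge to the handle of the shut lid, z up. The washer is a fixed grey open tank 240 (x) x 250 (y) x 95 mm with its far wall under this line.
- lid_handle (a point): Middle of the lid's handle: round steel bar 10 mm thick, 110 mm long, parallel to the hinge line, on two arms at its ends, 45 mm ahead of the lid's near edge and level with it (97 mm above the table when shut, nothing under it). Pinch it from above, closing across the bar; 37 mm free between bar and lid. 285 mm from the hinge line in the lid's plane, 2 mm above it. Turns with the lid; y along the bar.
- can: Spray can, 54 mm across, 160 mm tall, a bystander; origin at the centre of its foot.
- wrench: Steel wrench, 180 mm long, lying flat, a bystander; origin under its middle.
- square: Small machinist's square: a dark stock 70 x 18 x 16 mm with a steel blade 100 mm long, lying flat, a bystander; origin on its underside, near its middle.
Things that resemble listed ones, but are neither listed nor needed, are in the scene too. Leave any purple look-alike of the part that bears middle_center alone. What is shaped like the part that bears short_center but purple is not meant.

How it is judged:
By the outcome, as a careful person would: the job done as asked, in the order asked, and still so for the second after the job is handed in, while the arm keeps its last pose, push and grip.
It also fails if it takes over 72 s, if anything falls off the work surface, if the arm or the gripper's body presses on something with over 40 N, if the wrist force passes 120 N, or if a joint passes its speed limit or range.

ROBOT

A 6-joint arm with a two-finger parallel gripper is mounted at the origin on the work surface. World frame = base frame: x ahead of the robot, y to its left, z up, the work surface at z = 0. Lengths are in m, angles in rad, forces in N, time in s.
With the tool pointing down it reaches from about 0.375 to 0.9 m from the base axis. Payload 3.1 kg.
Tool frame: the origin (TCP) lies where the fingers leave the gripper's body, on its centre line; the fingertips stand 73 mm ahead of it and the grasp point (between the pads) lies 54 mm ahead of it; z points along the fingers, y is the line along which they close (so a half turn about z gives the same grasp; the last joint's range is limited). The gripper opens to 85 mm and grips with 20 to 120 N. Pads are 22 mm wide; open, the fingers measure 114 mm over their backs; the gripper's body (76 mm by 85 mm) begins 54 mm behind the grasp point. The pads swing forward as they close: fully open they stand 13 mm farther back than shut.
Start: joints at [-1.44, 0.527, 1.433, -0, 1.181, -0.178], TCP at [0.191, -0.595, 0.304] pointing down, gripper open.
Joint ranges: [-3.08, 3.08], [-0.75, 2.2], [0.22, 2.44], [-1.43, 4.57], [0, 2.65], [-2.85, 2.85]. Speed limits (rad/s): [2.79, 2.79, 3.14, 3.14, 3.14, 3.14].

INTERFACE

Orientations are given as a unit quaternion [x, y, z, w].
In Python, from station import manip gives the robot as it stands.
- The arm moves only by the shell command python3 -m crank 'ROWS' [FORCE]. ROWS is JSON, a list of rows, each an object with "dp": the shift along the tool's x, y, z normalised to -1 to 1, where 1 is 50 cm, a list of three; "delta_rot": the turn, a rotation vector about the tool's x, y, z normalised to -1 to 1, where 1 is 2 pi rad, a list of three; "fingers": the opening, from -1 (shut) to 1 (fully open). A call has 1 to 12 rows; each row shifts and turns the commanded pose from where the row before left it, along the tool's axes as they then stand; what a row does not reach is not made up. A row lasts 1/12 s, in which the tool goes at most 41.7 mm and 7.16 degrees, less where a joint would pass 70% of its speed; a pose out of reach is approached as far as the arm can. A call with a number of a shift or a turn outside -1 to 1 is refused whole. A call with a gripper value outside its range is refused whole. The fingers move at their own pace and stop on an object; FORCE is the grip in N (left out, the last holds). Time passes only in rows, so rows that do not move let the fingers close. It gives the time, the measured TCP pose, the force, the opening and the grip force at its end, in the units of the state.
- manip.sense(): the state, without advancing time (a new reading comes with each control period).
- manip.snapshot(name): name is "scene" or "top" or "wrist"; returns (picture, depth): 384x512x3 uint8, red, green, blue; 384x512 float32, m along the optical axis (not along the pixel's ray), 0 where there is no reading.
- manip.camera_model(name): a dict with "fx", "fy", "cx", "cy" (pixels), "k1" (the pictures are not rectified: a ray, as slopes to the right and down, at radius r is drawn at 1 + k1 r^2 times it, then the intrinsics apply), "origin" and "attitude" of the camera in the world. Camera axes: x right, y up, looking along -z (the intrinsics and any distortion apply to the point x, -y, -z); pixel columns grow to the right and rows downward; lengths in m; the calibration is good to about 2 mm. A picture is of the moment at which its call begins: read the wrist's pose just before it. camera_model takes no time and is no camera call; for the wrist camera it gives the pose at the moment of the call.
- manip.sign_off(): hands the job in; it is judged then, once.
The state is a dict: "t": time; "q": joint angles; "qd": joint speeds; "tau": joint torques, N m; "tcp_pos": TCP position; "tool_rot": TCP orientation; "force": force on the tool from outside, world axes, zero at the start; "ft_torque": the same for the moment, N m; "finger_gap": opening from 0.0 (shut) to 1.0 (fully open); "gripper_force": force on a finger pad.
Only numpy, scipy, OpenCV 4.12 (cv2) and the standard library are available. Lean on these libraries where they do the work, as an engineer would, in place of code of your own. Each camera call takes 0.05 s, during which the arm holds its last target. There are 200 camera calls.

## Working session

There is one attempt and no reset: what is moved stays moved. The work goes in short steps, Python scripts to look and compute and a shell command to move; the robot and the scene stay as the last step left them, time stands still between calls to the robot, and variables do not carry over. Pictures are saved under pics/ and viewed, at most 13 in all, crops included, and the job is handed in when it is done.

```bash
ls; mkdir -p pics; python3 - <<'E'
from station import manip
import cv2,numpy as np
s=manip.sense();print(s['t'],s['tcp_pos'],s['tool_rot'],s['finger_gap'])
for n in('scene','top'):
    p,d=manip.snapshot(n);cv2.imwrite(f'pics/{n}0.png',p[:,:,::-1]);np.savez(f'{n}0.npz',p=p,d=d)
    print(n,manip.camera_model(n))
print(manip.camera_model('wrist'))
E
```

```text
pics
0.0 [ 0.19048696 -0.59466906  0.30292558] [ 9.88030170e-01  1.54256854e-01  1.33046720e-05 -1.09833792e-03] 1.0006180023301958
scene {'fx': 415.5130241233242, 'fy': 415.5130241233242, 'cx': 249.18607545444007, 'cy': 193.95914139599904, 'k1': -0.0825821868997581, 'origin': array([1.27730294, 0.64595326, 0.79126416]), 'attitude': array([0.18071714, 0.39978498, 0.81060932, 0.38784766])}
top {'fx': 427.2669415141524, 'fy': 427.2669415141524, 'cx': 256.2817132087554, 'cy': 187.3718642213836, 'k1': -0.0036076664946499705, 'origin': array([0.42390816, 0.03279672, 1.14914037]), 'attitude': array([ 0.05385697, -0.0396456 , -0.69753207,  0.713426  ])}
{'fx': 283.85748534711695, 'fy': 283.85748534711695, 'cx': 256.99656047694003, 'cy': 187.68887512425425, 'k1': -0.05174890488833905, 'origin': array([ 0.26525457, -0.57079292,  0.3740099 ]), 'attitude': array([-0.12490933,  0.09334532, -0.58222114,  0.79793663])}
```

View pics/top0.png

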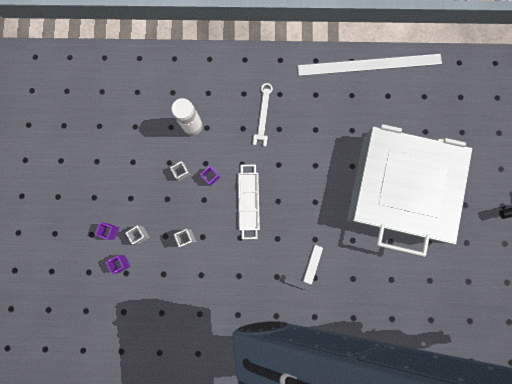

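View pics/scene0.png

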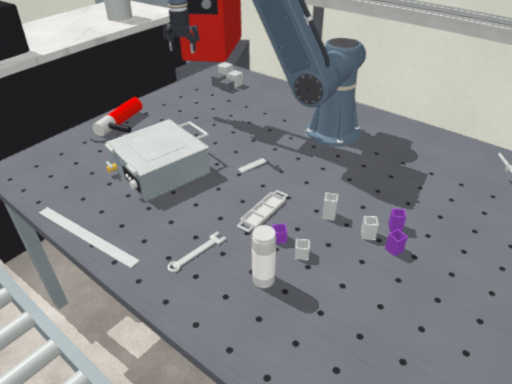

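The top view shows steel tubes at (179,170), (135,235) and (184,237). Purple look-alikes, to be left alone, are at (209,175), (106,231) and (117,264). The tray is at (249,202), the lid handle at (403,250), the can at (187,115), the wrench at (263,115) and the square at (312,265). Next I'll measure heights and poses.

```bash
cat > h.py <<'E'
import numpy as np,cv2
from scipy.spatial.transform import Rotation as R
def rays(c,uv):
    uv=np.asarray(uv,float).reshape(-1,1,2)
    K=np.array([[c['fx'],0,c['cx']],[0,c['fy'],c['cy']],[0,0,1]])
    n=cv2.undistortPoints(uv,K,np.array([c['k1'],0,0,0,0.]))[:,0]
    return R.from_quat(c['attitude']).apply(np.c_[n[:,0],-n[:,1],-np.ones(len(n))])
def plane(c,uv,z):
    d=rays(c,uv);o=c['origin'];return o+d*((z-o[2])/d[:,2])[:,None]
def cloud(c,d):
    v,u=np.mgrid[:d.shape[0],:d.shape[1]]
    r=rays(c,np.c_[u.ravel(),v.ravel()]);P=c['origin']+r*d.reshape(-1,1)
    return P.reshape(*d.shape,3)
def rect(xy):
    (cx,cy),(w,h),a=cv2.minAreaRect((np.asarray(xy)*1000).astype(np.float32))
    return np.round([cx,cy,w,h,a],1)
E
python3 - <<'E'
from station import manip
from h import *
c=manip.camera_model('top');f=np.load('top0.npz');P=cloud(c,f['d']);p=f['p'].astype(int)
print('table z',np.median(P[280:330,30:100,2]), P[60:110,60:120,2].mean())
for n,(u,v) in dict(A=(179,170),B=(135,235),C=(184,237)).items():
    q=P[v-14:v+15,u-14:u+15];col=p[v-14:v+15,u-14:u+15];g=(f['d'][v-14:v+15,u-14:u+15]>0)
    g&=~((col[...,2]-col[...,1])>40)
    z=q[...,2];zt=np.percentile(z[g&(z>.02)],85);m=g&(z>zt-.010)
    vv,uu=np.nonzero(m);xy=plane(c,np.c_[uu+u-14,vv+v-14],zt)[:,:2]
    print(n,'top z',zt.round(4),m.sum(),rect(xy),xy.mean(0))
# tray
q=P[160:245,232:268];z=q[...,2];col=p[160:245,232:268]
m=(col.min(-1)>150);vv,uu=np.nonzero(m);xy=plane(c,np.c_[uu+232,vv+160],.012)[:,:2]
print('tray z',np.median(z[m]),rect(xy))
# body without loops
b=cv2.morphologyEx((col.min(-1)>110).astype(np.uint8),cv2.MORPH_OPEN,np.ones((3,3)))
# handle
q=P[225:260,370:440];z=q[...,2];m=(z>.08)&(z<.11)&(p[225:260,370:440].min(-1)>150);vv,uu=np.nonzero(m);k=vv>=0
xy=q[m];print('handle z',np.median(xy[:,2]),rect(xy[:,:2]))
q=P[130:245,350:475];m=(q[...,2]>.085)&(q[...,2]<.115)
print('lid',m.sum(),np.median(q[m][:,2]),rect(q[m][:,:2]))
im=cv2.resize(f['p'][100:280,90:440,::-1],None,fx=2.28,fy=2.28,interpolation=cv2.INTER_CUBIC);cv2.imwrite('pics/crop.png',im)
E
```

```text
table z 0.0013902319052053747 0.004345399250137177
A top z 0.0429 75 [613.3 261.8  36.2  35.4  30.8] [0.61431599 0.26214943]
B top z 0.057 93 [440.3 363.5  36.4  36.8  32.6] [0.4402805  0.36335695]
C top z 0.072 83 [436.1 237.3  35.4  36.2  24.6] [0.43593316 0.23752815]
tray z 0.005224207512595891 [538.8  77.8 199.6  55.1   2.7]
handle z 0.10102128708801428 [ 441.6 -311.9   74.7  158.6    1.3]
lid 10280 0.10096449379387196 [ 564.9 -328.6  251.9  297.7   78.3]
```

View pics/crop.png

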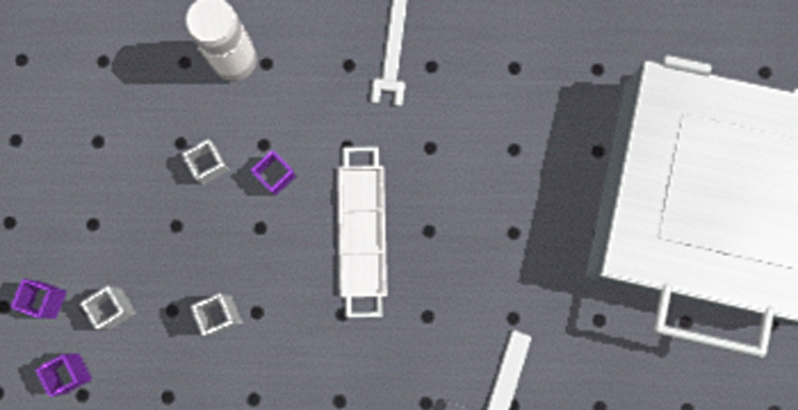

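The heights match: A (179,170) is 40 mm, so short. B (135,235) is 55 mm, so middle. C (184,237) is 70 mm, so long. All three are bare steel. The purple tubes at (209,175), (106,231) and (117,264) are excluded, and the crop confirms the choice. Now I'll move around towards C.

```bash
cat > go.py <<'E'
# usage: go.py x y z(grasp pt, mm) yaw(deg of tool x): remaining shift in tool axes, normalised; yaw turn about tool z
import sys
from station import manip
from h import *
s=manip.sense();x,y,z,a=map(float,sys.argv[1:5])
r=R.from_quat(s['tool_rot']);M=r.as_matrix();g=s['tcp_pos']+M[:,2]*.054
d=np.array([x,y,z])/1000-g
t=np.radians(a);T=np.array([[np.cos(t),np.sin(t),0],[np.sin(t),-np.cos(t),0],[0,0,-1]]).T
T=np.array([[np.cos(t),np.sin(t),0],[np.sin(t),-np.cos(t),0],[0,0,-1]])
rv=R.from_matrix(M.T@T).as_rotvec()
print('t',round(s['t'],2),'grasp mm',(g*1000).round(1),'yaw',np.degrees(np.arctan2(M[1,0],M[0,0])).round(1),'gap',round(s['finger_gap'],3),'F',s['force'].round(1))
print('dp now-axes',(M.T@d/.5).round(4),'| in target axes',(T.T@d/.5).round(4),'| rot',(rv/2/np.pi).round(4))
E
python3 -m crank '[{"dp":[0.06,-0.035,0],"delta_rot":[0,0,0],"fingers":1},{"dp":[0.06,-0.035,0],"delta_rot":[0,0,0],"fingers":1},{"dp":[0.06,-0.035,0],"delta_rot":[0,0,0],"fingers":1},{"dp":[0.06,-0.035,0],"delta_rot":[0,0,0],"fingers":1},{"dp":[0.06,-0.035,0],"delta_rot":[0,0,0],"fingers":1},{"dp":[0.06,-0.035,0],"delta_rot":[0,0,0],"fingers":1},{"dp":[0.06,-0.035,0],"delta_rot":[0,0,0],"fingers":1},{"dp":[0.06,-0.035,0],"delta_rot":[0,0,0],"fingers":1},{"dp":[0.06,-0.035,0],"delta_rot":[0,0,0],"fingers":1},{"dp":[0.06,-0.035,0],"delta_rot":[0,0,0],"fingers":1},{"dp":[0.06,-0.035,0],"delta_rot":[0,0,0],"fingers":1},{"dp":[0.06,-0.035,0],"delta_rot":[0,0,0],"fingers":1}]'
python3 go.py 436 237 200 24.6
```

```text
t: 1.1
tcp_pos: [0.4701, -0.2838, 0.3036]
tool_rot: [0.988, 0.154, -0.0, -0.0]
force: [0.3, -0.5, -0.5]
finger_gap: 0.999
gripper_force: 0.0
t 1.1 grasp mm [ 470.1 -283.8  249.6] yaw 17.7 gap 0.999 F [ 0.3 -0.5 -0.5]
dp now-axes [ 0.2526 -1.0128  0.0999] | in target axes [ 0.3716 -0.9754  0.0992] | rot [-0.0001  0.0001 -0.019 ]
```

```bash
cat > snap.py <<'E'
import sys,pickle
from station import manip
from h import *
n=sys.argv[1];c=manip.camera_model('wrist');p,d=manip.snapshot('wrist')
cv2.imwrite(f'pics/{n}.png',p[:,:,::-1]);pickle.dump((c,p,d),open(n+'.pkl','wb'))
E
python3 snap.py w_handle
python3 -m crank '[{"dp":[0.02,-0.078,0],"delta_rot":[0,0,0],"fingers":1},{"dp":[0.02,-0.078,0],"delta_rot":[0,0,0],"fingers":1},{"dp":[0.02,-0.078,0],"delta_rot":[0,0,0],"fingers":1},{"dp":[0.02,-0.078,0],"delta_rot":[0,0,0],"fingers":1},{"dp":[0.02,-0.078,0],"delta_rot":[0,0,0],"fingers":1},{"dp":[0.02,-0.078,0],"delta_rot":[0,0,0],"fingers":1},{"dp":[0.02,-0.078,0],"delta_rot":[0,0,0],"fingers":1},{"dp":[0.02,-0.078,0],"delta_rot":[0,0,0],"fingers":1},{"dp":[0.02,-0.078,0],"delta_rot":[0,0,0],"fingers":1}]'
python3 snap.py w_tray
python3 -m crank '[{"dp":[0.015,-0.078,0.01],"delta_rot":[0,0,-0.0063],"fingers":1},{"dp":[0.02,-0.078,0.01],"delta_rot":[0,0,-0.0063],"fingers":1},{"dp":[0.02,-0.078,0.01],"delta_rot":[0,0,-0.0063],"fingers":1},{"dp":[0.0,0,0.02],"delta_rot":[0,0,0],"fingers":1},{"dp":[0,0,0],"delta_rot":[0,0,0],"fingers":1}]'
python3 snap.py w_C
python3 go.py 436 237 120 24.6
python3 - <<'E'
import cv2,numpy as np
cv2.imwrite('pics/m1.png',cv2.resize(np.hstack([cv2.imread(f'pics/{n}.png') for n in('w_tray','w_C')]),(800,300)))
E
```

```text
t: 1.9
tcp_pos: [0.4474, 0.0779, 0.3038]
tool_rot: [0.988, 0.154, -0.0, -0.0]
force: [0.5, -0.7, -0.1]
finger_gap: 1.0
gripper_force: 0.0
t: 2.37
tcp_pos: [0.4322, 0.1972, 0.2774]
tool_rot: [0.977, 0.215, -0.002, 0.0]
force: [-0.7, -0.4, 0.1]
finger_gap: 0.999
gripper_force: 0.0
t 2.42 grasp mm [432.8 196.  224. ] yaw 24.7 gap 1.0 F [ 0.2  0.2 -0.1]
dp now-axes [ 0.0407 -0.0717  0.208 ] | in target axes [ 0.04   -0.0719  0.2081] | rot [-0.      0.0005  0.0003]
```

View pics/m1.png

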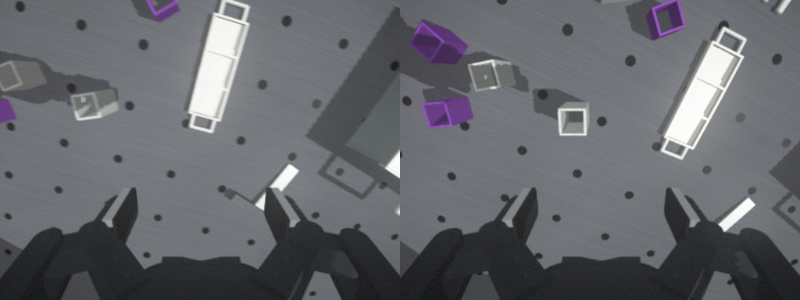

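The left half (w_tray) has the tray at about (281,85) full-res. The right half (w_C) has C's top ring at about (221,154) and the tray at about (388,118). I'll measure those now.

```bash
python3 - <<'E'
import pickle
from h import *
for n,(x0,x1,y0,y1) in dict(w_tray=(230,330,0,175),w_C=(330,445,25,210)).items():
    c,p,d=pickle.load(open(n+'.pkl','rb'))
    m=np.zeros(p.shape[:2],np.uint8);m[y0:y1,x0:x1]=(p[y0:y1,x0:x1].min(-1)>165)
    for k in (1,9):
        mm=cv2.morphologyEx(m,cv2.MORPH_OPEN,np.ones((k,k)))if k>1 else m
        mm=cv2.morphologyEx(mm,cv2.MORPH_CLOSE,np.ones((5,5)))
        l,lab,st,_=cv2.connectedComponentsWithStats(mm);i=1+st[1:,4].argmax()
        v,u=np.nonzero(lab==i);print(n,k,len(u),rect(plane(c,np.c_[u,v],.012)[:,:2]))
c,p,d=pickle.load(open('w_C.pkl','rb'))
P=cloud(c,d)[125:190,180:262];v,u=np.nonzero((P[...,2]>.064)&(P[...,2]<.08))
print('C',len(u),rect(plane(c,np.c_[u+180,v+125],.07)[:,:2]),np.median(P[v,u,2]))
c,p,d=pickle.load(open('w_handle.pkl','rb'));P=cloud(c,d)
m=(P[...,2]>.085)&(P[...,2]<.115)&(P[...,0]<.46)&(P[...,0]>.36)&(P[...,1]<-.15);v,u=np.nonzero(m)
print('handle',len(u),rect(P[m][:,:2]) if len(u) else 0)
E
```

```text
w_tray 1 6795 [537.7  80.7 201.3  56.3   2.6]
w_tray 9 5895 [533.3  80.5 151.8  56.3   2.6]
w_C 1 6640 [536.9  78.5 199.2  55.6   2.8]
w_C 9 4862 [533.   81.7 150.8  48.8   2.8]
C 497 [436.5 240.2  35.4  35.5  24.7] 0.07065627104947575
handle 2801 [ 432.3 -335.4  193.3   55.4   90. ]
```

```bash

python3 -m crank '[{"dp":[0.021,-0.0375,0.03],"delta_rot":[0,0,0],"fingers":1},{"dp":[0.021,-0.0375,0.03],"delta_rot":[0,0,0],"fingers":1},{"dp":[0,0,0.05],"delta_rot":[0,0,0],"fingers":1},{"dp":[0,0,0.05],"delta_rot":[0,0,0],"fingers":1},{"dp":[0,0,0.04],"delta_rot":[0,0,0],"fingers":1},{"dp":[0,0,0],"delta_rot":[0,0,0],"fingers":1}]' 40
python3 go.py 436.3 239 36 24.6; python3 snap.py w_C2
```

```text
t: 2.92
tcp_pos: [0.4363, 0.2364, 0.1761]
tool_rot: [0.977, 0.211, -0.004, 0.0]
force: [-0.5, -0.9, -0.2]
finger_gap: 1.001
gripper_force: 0.0
t 2.92 grasp mm [435.9 236.3 122.1] yaw 24.4 gap 1.001 F [-0.5 -0.9 -0.2]
dp now-axes [ 0.0041 -0.0046  0.1722] | in target axes [ 0.0029 -0.0047  0.1722] | rot [-0.0001  0.0012 -0.0005]
```

```bash

python3 -m crank '[{"dp":[0.003,-0.005,0.03],"delta_rot":[0,0,0],"fingers":1},{"dp":[0,0,0.04],"delta_rot":[0,0,0],"fingers":1},{"dp":[0,0,0.04],"delta_rot":[0,0,0],"fingers":1},{"dp":[0,0,0.04],"delta_rot":[0,0,0],"fingers":1},{"dp":[0,0,0.022],"delta_rot":[0,0,0],"fingers":1},{"dp":[0,0,0],"delta_rot":[0,0,0],"fingers":-1},{"dp":[0,0,0],"delta_rot":[0,0,0],"fingers":-1},{"dp":[0,0,0],"delta_rot":[0,0,0],"fingers":-1},{"dp":[0,0,0],"delta_rot":[0,0,0],"fingers":-1},{"dp":[0,0,0],"delta_rot":[0,0,0],"fingers":-1}]' 40
python3 go.py 436.3 239 36 24.6
```

```text
t: 3.8
tcp_pos: [0.4385, 0.2415, 0.0943]
tool_rot: [0.977, 0.213, 0.001, -0.0]
force: [0.1, -1.6, 5.1]
finger_gap: 0.405
gripper_force: 40.0
t 3.8 grasp mm [438.6 241.6  40.3] yaw 24.6 gap 0.405 F [ 0.1 -1.6  5.1]
dp now-axes [-0.0064  0.0028  0.0085] | in target axes [-0.0064  0.0028  0.0086] | rot [ 0.0001 -0.0004 -0.0001]
```

```bash

python3 -m crank '[{"dp":[0,0,-0.03],"delta_rot":[0,0,0],"fingers":-1},{"dp":[0,0,-0.06],"delta_rot":[0,0,0],"fingers":-1},{"dp":[0,0,-0.06],"delta_rot":[0,0,0],"fingers":-1},{"dp":[0,0,-0.06],"delta_rot":[0,0,0.015],"fingers":-1},{"dp":[0,0,0],"delta_rot":[0,0,0.015],"fingers":-1},{"dp":[0,0,0],"delta_rot":[0,0,0.015],"fingers":-1},{"dp":[0,0,0],"delta_rot":[0,0,0.0155],"fingers":-1},{"dp":[0,0,0],"delta_rot":[0,0,0],"fingers":-1}]' 40
python3 go.py 587.7 81.4 145 2.7; python3 snap.py w_C3; python3 - <<'E'
import pickle
from h import *
for n in('w_C2','w_C3'):
    c,p,d=pickle.load(open(n+'.pkl','rb'));P=cloud(c,d);z=P[...,2]
    zt=.07 if n=='w_C2' else None
    if zt:
        m=(z>.064)&(z<.08)&(abs(P[...,0]-.436)<.04)&(abs(P[...,1]-.239)<.04);v,u=np.nonzero(m)
        print(n,len(u),rect(plane(c,np.c_[u,v],.07)[:,:2]))
cv2.imwrite('pics/m2.png',cv2.imread('pics/w_C3.png'))
E
```

```text
t: 4.47
tcp_pos: [0.4374, 0.2414, 0.1987]
tool_rot: [1.0, 0.024, 0.0, -0.0]
force: [0.1, 0.2, -0.9]
finger_gap: 0.402
gripper_force: 40.4
t 4.47 grasp mm [437.5 241.4 144.7] yaw 2.7 gap 0.402 F [ 0.1  0.2 -0.9]
dp now-axes [ 0.285   0.3339 -0.0005] | in target axes [ 0.285   0.3339 -0.0007] | rot [-0.     -0.0001 -0.    ]
w_C2 1153 [436.5 240.5  36.8  34.5  24.5]
```

View pics/m2.png

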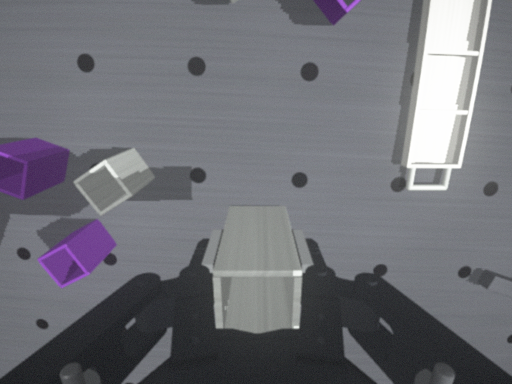

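```bash

python3 -m crank '[{"dp":[0.036,0.042,0],"delta_rot":[0,0,0],"fingers":-1},{"dp":[0.036,0.042,0],"delta_rot":[0,0,0],"fingers":-1},{"dp":[0.036,0.042,0],"delta_rot":[0,0,0],"fingers":-1},{"dp":[0.036,0.042,0],"delta_rot":[0,0,0],"fingers":-1},{"dp":[0.036,0.042,0],"delta_rot":[0,0,0],"fingers":-1},{"dp":[0.036,0.042,0],"delta_rot":[0,0,0],"fingers":-1},{"dp":[0.036,0.042,0],"delta_rot":[0,0,0],"fingers":-1},{"dp":[0.038,0.04,0],"delta_rot":[0,0,0],"fingers":-1},{"dp":[0,0,0.05],"delta_rot":[0,0,0],"fingers":-1},{"dp":[0,0,0.05],"delta_rot":[0,0,0],"fingers":-1},{"dp":[0,0,0.03],"delta_rot":[0,0,0],"fingers":-1},{"dp":[0,0,0],"delta_rot":[0,0,0],"fingers":-1}]'
python3 go.py 590.1 81.5 44 2.7; python3 snap.py w_P2;python3 - <<'E'
from station import manip
import cv2,numpy as np
p,d=manip.snapshot('top');np.savez('top1.npz',p=p,d=d)
a=cv2.resize(cv2.imread('pics/w_P2.png'),(400,300));b=cv2.resize(p[100:280,90:330,::-1],(400,300))
cv2.imwrite('pics/m3.png',np.hstack([a,b]))
E
```

```text
t: 5.52
tcp_pos: [0.5881, 0.0814, 0.1293]
tool_rot: [1.0, 0.025, -0.004, -0.0]
force: [0.1, 0.2, -2.2]
finger_gap: 0.406
gripper_force: 40.4
t 5.52 grasp mm [587.7  81.4  75.3] yaw 2.9 gap 0.406 F [ 0.1  0.2 -2.2]
dp now-axes [0.0054 0.0001 0.0625] | in target axes [0.0048 0.     0.0625] | rot [-0.0001  0.0013  0.0005]
```

View pics/m3.png

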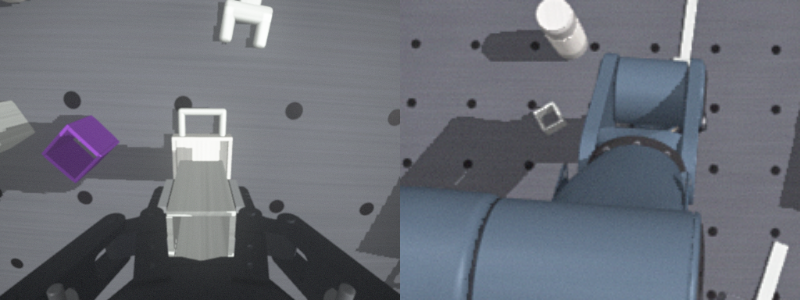

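The wrist view shows the tube centred between the tray's side walls, with the tray's far end corners at about (173,137) and (232,137) in the half-size picture. I'll check those edges.

```bash
python3 - <<'E'
import pickle
from h import *
c,p,d=pickle.load(open('w_P2.pkl','rb'))
print(plane(c,[(173*1.28,137*1.28),(232*1.28,137*1.28)],.012).round(4))
E
python3 go.py 590.1 81.5 44 2.7
```

```text
[[0.6122 0.1075 0.012 ]
 [0.6149 0.0556 0.012 ]]
t 5.62 grasp mm [590.1  81.6  78.4] yaw 2.9 gap 0.409 F [ 0.4 -0.9 -1.8]
dp now-axes [0.0001 0.0003 0.0688] | in target axes [-0.0001  0.0003  0.0688] | rot [-0.      0.0003  0.0004]
```

```bash

python3 -m crank '[{"dp":[0,-0.0005,0.025],"delta_rot":[0,0,0],"fingers":-1},{"dp":[0,0,0.025],"delta_rot":[0,0,0],"fingers":-1},{"dp":[0,0,0.01],"delta_rot":[0,0,0],"fingers":-1},{"dp":[0,0,0.008],"delta_rot":[0,0,0],"fingers":-1},{"dp":[0,0,0],"delta_rot":[0,0,0],"fingers":-1},{"dp":[0,0,0],"delta_rot":[0,0,0],"fingers":-1}]'
python3 go.py 590.1 81.5 44 2.7
```

```text
t: 6.12
tcp_pos: [0.5906, 0.0819, 0.0987]
tool_rot: [1.0, 0.024, -0.0, -0.0]
force: [-0.2, 0.1, -1.7]
finger_gap: 0.402
gripper_force: 40.5
t 6.12 grasp mm [590.5  81.9  44.7] yaw 2.8 gap 0.402 F [-0.2  0.1 -1.7]
dp now-axes [-0.0009  0.0008  0.0015] | in target axes [-0.0009  0.0008  0.0015] | rot [-0.      0.0001  0.0002]
```

```bash

python3 -m crank '[{"dp":[0,0,0.002],"delta_rot":[0,0,0],"fingers":-1},{"dp":[0,0,0.001],"delta_rot":[0,0,0],"fingers":-1},{"dp":[0,0,0],"delta_rot":[0,0,0],"fingers":-1}]' | grep -E 'force|pos'
python3 -m crank '[{"dp":[0,0,0.002],"delta_rot":[0,0,0],"fingers":-1},{"dp":[0,0,0],"delta_rot":[0,0,0],"fingers":-1},{"dp":[0,0,0],"delta_rot":[0,0,0],"fingers":-1}]'| grep -E 'force|pos'
```

```text
tcp_pos: [0.5908, 0.0818, 0.0977]
force: [-0.2, -0.4, -1.4]
gripper_force: 40.5
tcp_pos: [0.5909, 0.0818, 0.0973]
force: [-1.1, -0.4, 4.6]
gripper_force: 41.2
```

```bash

python3 -m crank '[{"dp":[0,0,0],"delta_rot":[0,0,0],"fingers":0.3},{"dp":[0,0,0],"delta_rot":[0,0,0],"fingers":0.3},{"dp":[0,0,0],"delta_rot":[0,0,0],"fingers":0.3},{"dp":[0,0,-0.02],"delta_rot":[0,0,0],"fingers":0.3},{"dp":[0,0,-0.05],"delta_rot":[0,0,0],"fingers":0.3},{"dp":[0,0,-0.08],"delta_rot":[0,0,0],"fingers":0.3},{"dp":[0,0,-0.08],"delta_rot":[0,0,0],"fingers":0.3},{"dp":[-0.027,-0.058,0],"delta_rot":[0,0,0],"fingers":1},{"dp":[-0.027,-0.058,0],"delta_rot":[0,0,0],"fingers":1},{"dp":[-0.027,-0.058,0],"delta_rot":[0,0,0],"fingers":1},{"dp":[-0.027,-0.058,0],"delta_rot":[0,0,0],"fingers":1},{"dp":[-0.027,-0.058,0],"delta_rot":[0,0,0],"fingers":1}]'
python3 -m crank '[{"dp":[-0.027,-0.058,0],"delta_rot":[0,0,0],"fingers":1},{"dp":[-0.027,-0.058,0],"delta_rot":[0,0,0],"fingers":1},{"dp":[-0.027,-0.058,0],"delta_rot":[0,0,0],"fingers":1},{"dp":[-0.027,-0.058,0],"delta_rot":[0,0,0],"fingers":1},{"dp":[-0.027,-0.058,0],"delta_rot":[0,0,-0.0185],"fingers":1},{"dp":[0,0,0],"delta_rot":[0,0,-0.0185],"fingers":1},{"dp":[0,0,0],"delta_rot":[0,0,-0.0185],"fingers":1},{"dp":[0,0,0],"delta_rot":[0,0,-0.0185],"fingers":1},{"dp":[0,0,0],"delta_rot":[0,0,-0.0185],"fingers":1},{"dp":[0,0,0],"delta_rot":[0,0,-0.0185],"fingers":1},{"dp":[0,0,0],"delta_rot":[0,0,-0.0185],"fingers":1},{"dp":[0,0,0],"delta_rot":[0,0,-0.0185],"fingers":1}]' >/dev/null
python3 -m crank '[{"dp":[0,0,0],"delta_rot":[0,0,-0.0185],"fingers":1},{"dp":[0,0,0],"delta_rot":[0,0,-0.0185],"fingers":1},{"dp":[0,0,0],"delta_rot":[0,0,-0.0185],"fingers":1},{"dp":[0,0,0],"delta_rot":[0,0,-0.0185],"fingers":1},{"dp":[0,0,0],"delta_rot":[0,0,-0.0185],"fingers":1},{"dp":[0,0,0],"delta_rot":[0,0,-0.0185],"fingers":1},{"dp":[0,0,0],"delta_rot":[0,0,-0.0185],"fingers":1},{"dp":[0,0,0],"delta_rot":[0,0,-0.0185],"fingers":1},{"dp":[0,0,0],"delta_rot":[0,0,-0.0185],"fingers":1},{"dp":[0,0,0],"delta_rot":[0,0,-0.0185],"fingers":1},{"dp":[0,0,0],"delta_rot":[0,0,0],"fingers":1},{"dp":[0,0,0],"delta_rot":[0,0,0],"fingers":1}]' >/dev/null
python3 go.py 440.3 363.5 36 122.6; python3 snap.py w_B; cat > tube.py <<'E'
# tube.py pkl z0 x y : fit top ring of a bare tube, from height band
import sys,pickle
from h import *
c,p,d=pickle.load(open(sys.argv[1]+'.pkl','rb'));zt,x,y=map(float,sys.argv[2:])
P=cloud(c,d);col=p.astype(int);m=(abs(P[...,2]-zt)<.006)&(np.hypot(P[...,0]-x,P[...,1]-y)<.036)&(d>0)&(col[...,2]-col[...,1]<40)
v,u=np.nonzero(m);print(len(u),rect(plane(c,np.c_[u,v],zt)[:,:2]),np.median(P[m][:,2]))
E
python3 tube.py w_B .055 .4403 .3635
```

```text
t: 7.62
tcp_pos: [0.5154, 0.2244, 0.2123]
tool_rot: [1.0, 0.024, 0.0, -0.0]
force: [1.1, 1.2, -1.1]
finger_gap: 1.0
gripper_force: 0.0
t 9.62 grasp mm [441.8 365.  157.8] yaw 122.5 gap 0.998 F [ 0.2 -0.1  0. ]
dp now-axes [-0.001  -0.0042  0.2437] | in target axes [-0.001  -0.0041  0.2437] | rot [ 0.0001  0.     -0.0003]
694 [439.7 367.5  34.1  37.1  33.9] 0.055499076771813316
```

```bash

python3 -m crank '[{"dp":[0.003,-0.0025,0.05],"delta_rot":[0,0,0],"fingers":1},{"dp":[0,0,0.05],"delta_rot":[0,0,0],"fingers":1},{"dp":[0,0,0.05],"delta_rot":[0,0,0],"fingers":1},{"dp":[0,0,0.05],"delta_rot":[0,0,0],"fingers":1},{"dp":[0,0,0.03],"delta_rot":[0,0,0],"fingers":1},{"dp":[0,0,0.018],"delta_rot":[0,0,0],"fingers":1},{"dp":[0,0,0],"delta_rot":[0,0,0],"fingers":-1},{"dp":[0,0,0],"delta_rot":[0,0,0],"fingers":-1},{"dp":[0,0,0],"delta_rot":[0,0,0],"fingers":-1},{"dp":[0,0,0],"delta_rot":[0,0,0],"fingers":-1},{"dp":[0,0,0],"delta_rot":[0,0,0],"fingers":-1},{"dp":[0,0,0],"delta_rot":[0,0,0],"fingers":-1}]'
python3 go.py 440 365.5 36 122.6
```

```text
t: 10.67
tcp_pos: [0.4406, 0.366, 0.0888]
tool_rot: [0.48, 0.877, 0.001, 0.001]
force: [-0.1, -0.5, 5.3]
finger_gap: 0.405
gripper_force: 40.2
t 10.67 grasp mm [440.8 366.   34.8] yaw 122.6 gap 0.405 F [-0.1 -0.5  5.3]
dp now-axes [-0.0001 -0.0019 -0.0024] | in target axes [-0.0001 -0.0019 -0.0023] | rot [0.0004 0.     0.0001]
```

```bash

python3 -m crank '[{"dp":[0,0,-0.03],"delta_rot":[0,0,0],"fingers":-1},{"dp":[0,0,-0.05],"delta_rot":[0,0,-0.0167],"fingers":-1},{"dp":[0,0,-0.05],"delta_rot":[0,0,-0.0167],"fingers":-1},{"dp":[0,0,-0.05],"delta_rot":[0,0,-0.0167],"fingers":-1},{"dp":[0,0,-0.05],"delta_rot":[0,0,-0.0167],"fingers":-1},{"dp":[0,0,0],"delta_rot":[0,0,-0.0167],"fingers":-1},{"dp":[0,0,0],"delta_rot":[0,0,-0.0167],"fingers":-1},{"dp":[0,0,0],"delta_rot":[0,0,-0.0167],"fingers":-1},{"dp":[0,0,0],"delta_rot":[0,0,-0.0167],"fingers":-1},{"dp":[0,0,0],"delta_rot":[0,0,-0.0167],"fingers":-1},{"dp":[0,0,0],"delta_rot":[0,0,-0.0167],"fingers":-1},{"dp":[0,0,0],"delta_rot":[0,0,0],"fingers":-1}]'
python3 go.py 537.8 79.5 38 182.7
```

```text
t: 11.67
tcp_pos: [0.4394, 0.3653, 0.2023]
tool_rot: [-0.025, 1.0, -0.0, -0.0]
force: [0.4, -0.4, -2.1]
finger_gap: 0.407
gripper_force: 40.2
t 11.67 grasp mm [439.4 365.3 148.3] yaw -177.1 gap 0.407 F [ 0.4 -0.4 -2.1]
dp now-axes [-0.1681 -0.5807  0.2207] | in target axes [-0.1697 -0.5803  0.2206] | rot [-0.0001 -0.0001  0.0005]
```

```bash

python3 -m crank '[{"dp":[-0.014,-0.048,0],"delta_rot":[0,0,0.0005],"fingers":-1},{"dp":[-0.014,-0.048,0],"delta_rot":[0,0,0],"fingers":-1},{"dp":[-0.014,-0.048,0],"delta_rot":[0,0,0],"fingers":-1},{"dp":[-0.014,-0.048,0],"delta_rot":[0,0,0],"fingers":-1},{"dp":[-0.014,-0.048,0],"delta_rot":[0,0,0],"fingers":-1},{"dp":[-0.014,-0.048,0],"delta_rot":[0,0,0],"fingers":-1},{"dp":[-0.014,-0.048,0],"delta_rot":[0,0,0],"fingers":-1},{"dp":[-0.014,-0.048,0],"delta_rot":[0,0,0],"fingers":-1},{"dp":[-0.014,-0.048,0],"delta_rot":[0,0,0],"fingers":-1},{"dp":[-0.014,-0.048,0],"delta_rot":[0,0,0],"fingers":-1},{"dp":[-0.014,-0.048,0],"delta_rot":[0,0,0],"fingers":-1},{"dp":[-0.014,-0.048,0],"delta_rot":[0,0,0],"fingers":-1}]' >/dev/null
python3 -m crank '[{"dp":[0,0,0.05],"delta_rot":[0,0,0],"fingers":-1},{"dp":[0,0,0.04],"delta_rot":[0,0,0],"fingers":-1},{"dp":[0,0,0],"delta_rot":[0,0,0],"fingers":-1},{"dp":[0,0,0],"delta_rot":[0,0,0],"fingers":-1}]'
python3 go.py 537.8 79.5 38 182.7; python3 snap.py w_P1; python3 - <<'E'
import cv2
cv2.imwrite('pics/m4.png',cv2.resize(cv2.imread('pics/w_P1.png'),(512,384)))
E
```

```text
t: 13.0
tcp_pos: [0.536, 0.0816, 0.1566]
tool_rot: [-0.022, 1.0, 0.0, -0.002]
force: [0.0, -0.1, -1.8]
finger_gap: 0.409
gripper_force: 40.3
t 13.0 grasp mm [535.8  81.6 102.6] yaw -177.5 gap 0.409 F [ 0.  -0.1 -1.8]
dp now-axes [-0.0043 -0.0045  0.1292] | in target axes [-0.0038 -0.0044  0.1292] | rot [ 0.0001 -0.0005 -0.0006]
```

View pics/m4.png

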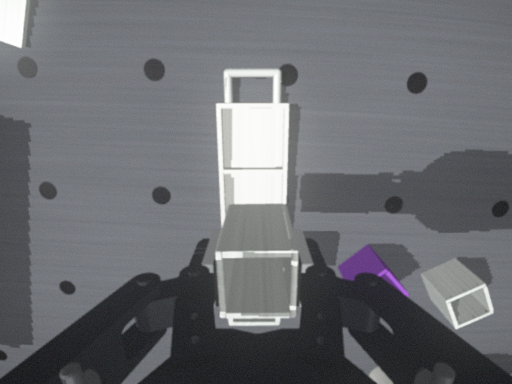

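The near end of the tray is at row 103 (columns 217–289) and the divider between pocket0 and pocket1 is at row 168. I'll check these against the plan.

```bash
python3 - <<'E'
import pickle
from h import *
c,p,d=pickle.load(open('w_P1.pkl','rb'))
print(plane(c,[(217,103),(289,103),(222,168),(287,168)],.012).round(4))
E
python3 go.py 537.8 80 38 182.7
```

```text
[[0.4619 0.0495 0.012 ]
 [0.4596 0.1022 0.012 ]
 [0.5107 0.0535 0.012 ]
 [0.5085 0.1043 0.012 ]]
t 13.05 grasp mm [536.8  81.8 103.6] yaw -177.5 gap 0.408 F [-0.9 -0.3 -1.9]
dp now-axes [-0.002  -0.0038  0.1311] | in target axes [-0.0019 -0.0038  0.1311] | rot [ 0.     -0.0001 -0.0005]
```

```bash

python3 -m crank '[{"dp":[0,-0.004,0.04],"delta_rot":[0,0,-0.0004],"fingers":-1},{"dp":[0,0,0.04],"delta_rot":[0,0,0],"fingers":-1},{"dp":[0,0,0.03],"delta_rot":[0,0,0],"fingers":-1},{"dp":[0,0,0.012],"delta_rot":[0,0,0],"fingers":-1},{"dp":[0,0,0.007],"delta_rot":[0,0,0],"fingers":-1},{"dp":[0,0,0.002],"delta_rot":[0,0,0],"fingers":-1},{"dp":[0,0,0],"delta_rot":[0,0,0],"fingers":-1},{"dp":[0,0,0],"delta_rot":[0,0,0],"fingers":-1}]'
python3 go.py 537.2 79.8 37.8 182.7
```

```text
t: 13.72
tcp_pos: [0.5377, 0.0798, 0.0929]
tool_rot: [-0.024, 1.0, -0.0, 0.001]
force: [0.4, 0.3, -0.9]
finger_gap: 0.402
gripper_force: 40.5
t 13.72 grasp mm [537.8  79.8  38.9] yaw -177.3 gap 0.402 F [ 0.4  0.3 -0.9]
dp now-axes [0.0012 0.0001 0.0023] | in target axes [0.0012 0.0001 0.0023] | rot [-0.      0.0003  0.0001]
```

```bash

python3 -m crank '[{"dp":[0,0,0.003],"delta_rot":[0,0,0],"fingers":-1},{"dp":[0,0,0],"delta_rot":[0,0,0],"fingers":-1},{"dp":[0,0,0],"delta_rot":[0,0,0],"fingers":0.3},{"dp":[0,0,0],"delta_rot":[0,0,0],"fingers":0.3},{"dp":[0,0,0],"delta_rot":[0,0,0],"fingers":0.3},{"dp":[0,0,-0.02],"delta_rot":[0,0,0],"fingers":0.3},{"dp":[0,0,-0.05],"delta_rot":[0,0,0],"fingers":0.3},{"dp":[0,0,-0.08],"delta_rot":[0,0,0],"fingers":0.3},{"dp":[0,0,-0.08],"delta_rot":[0,0,0],"fingers":0.3},{"dp":[-0.028,0.06,0],"delta_rot":[0,0,0],"fingers":1},{"dp":[-0.028,0.06,0],"delta_rot":[0,0,0],"fingers":1},{"dp":[-0.028,0.06,0],"delta_rot":[0,0,0],"fingers":1}]'
python3 -m crank '[{"dp":[-0.028,0.06,0],"delta_rot":[0,0,0],"fingers":1},{"dp":[-0.028,0.06,0],"delta_rot":[0,0,0],"fingers":1},{"dp":[-0.028,0.058,0],"delta_rot":[0,0,0.0172],"fingers":1},{"dp":[0,0,0],"delta_rot":[0,0,0.0172],"fingers":1},{"dp":[0,0,0],"delta_rot":[0,0,0.0172],"fingers":1},{"dp":[0,0,0],"delta_rot":[0,0,0.0172],"fingers":1},{"dp":[0,0,0],"delta_rot":[0,0,0.0172],"fingers":1},{"dp":[0,0,0],"delta_rot":[0,0,0.0172],"fingers":1},{"dp":[0,0,0],"delta_rot":[0,0,0.0172],"fingers":1},{"dp":[0,0,0],"delta_rot":[0,0,0.0172],"fingers":1},{"dp":[0,0,0],"delta_rot":[0,0,0.0172],"fingers":1},{"dp":[0,0,0],"delta_rot":[0,0,0.0172],"fingers":1}]'
python3 -m crank '[{"dp":[0,0,0],"delta_rot":[0,0,0],"fingers":1},{"dp":[0,0,0],"delta_rot":[0,0,0],"fingers":1}]' >/dev/null
python3 snap.py w_A;python3 go.py 613.5 262.5 32 120.8;python3 tube.py w_A .040 .6135 .2625
```

```text
t: 14.72
tcp_pos: [0.5754, 0.1722, 0.2078]
tool_rot: [-0.023, 1.0, 0.0, 0.001]
force: [0.4, -0.6, 0.7]
finger_gap: 1.0
gripper_force: 0.0
t: 15.72
tcp_pos: [0.6121, 0.2624, 0.206]
tool_rot: [0.496, 0.868, -0.0, -0.0]
force: [-0.1, -1.2, 0.1]
finger_gap: 1.002
gripper_force: 0.0
t 15.93 grasp mm [612.2 262.4 151.8] yaw 121.0 gap 1.003 F [-0.2  0.2 -0.7]
dp now-axes [-0.0012  0.0022  0.2395] | in target axes [-0.0012  0.0022  0.2395] | rot [0.     0.     0.0005]
648 [613.  265.   34.8  36.   31. ] 0.04034345662818378
```

```bash

python3 -m crank '[{"dp":[0.002,0.003,0.05],"delta_rot":[0,0,0],"fingers":1},{"dp":[0,0,0.05],"delta_rot":[0,0,0],"fingers":1},{"dp":[0,0,0.05],"delta_rot":[0,0,0],"fingers":1},{"dp":[0,0,0.05],"delta_rot":[0,0,0],"fingers":1},{"dp":[0,0,0.03],"delta_rot":[0,0,0],"fingers":1},{"dp":[0,0,0.012],"delta_rot":[0,0,0],"fingers":1},{"dp":[0,0,0],"delta_rot":[0,0,0],"fingers":-1},{"dp":[0,0,0],"delta_rot":[0,0,0],"fingers":-1},{"dp":[0,0,0],"delta_rot":[0,0,0],"fingers":-1},{"dp":[0,0,0],"delta_rot":[0,0,0],"fingers":-1},{"dp":[0,0,0],"delta_rot":[0,0,0],"fingers":-1},{"dp":[0,0,0],"delta_rot":[0,0,0],"fingers":-1}]'
python3 go.py 613.2 264 31 120.8
python3 -m crank '[{"dp":[0,0,-0.03],"delta_rot":[0,0,0],"fingers":-1},{"dp":[0,0,-0.05],"delta_rot":[0,0,-0.0172],"fingers":-1},{"dp":[0,0,-0.05],"delta_rot":[0,0,-0.0172],"fingers":-1},{"dp":[0,0,-0.05],"delta_rot":[0,0,-0.0172],"fingers":-1},{"dp":[0,0,-0.05],"delta_rot":[0,0,-0.0172],"fingers":-1},{"dp":[0,0,0],"delta_rot":[0,0,-0.0172],"fingers":-1},{"dp":[0,0,0],"delta_rot":[0,0,-0.0172],"fingers":-1},{"dp":[0,0,0],"delta_rot":[0,0,-0.0172],"fingers":-1},{"dp":[0,0,0],"delta_rot":[0,0,-0.0172],"fingers":-1},{"dp":[0,0,0],"delta_rot":[0,0,-0.0172],"fingers":-1},{"dp":[0,0,0],"delta_rot":[0,0,-0.0172],"fingers":-1},{"dp":[0,0,0],"delta_rot":[0,0,0],"fingers":-1}]'
python3 go.py 487.5 77.2 35 182.7
```

```text
t: 16.93
tcp_pos: [0.6142, 0.2644, 0.0863]
tool_rot: [0.494, 0.87, 0.001, 0.001]
force: [0.2, 0.2, 5.6]
finger_gap: 0.404
gripper_force: 41.1
t 16.93 grasp mm [614.3 264.4  32.3] yaw 120.8 gap 0.404 F [0.2 0.2 5.6]
dp now-axes [ 0.0004 -0.0024  0.0025] | in target axes [ 0.0004 -0.0024  0.0025] | rot [0.0005 0.0002 0.0001]
t: 17.93
tcp_pos: [0.6128, 0.264, 0.2001]
tool_rot: [-0.025, 1.0, -0.0, -0.0]
force: [-0.6, 0.1, -0.9]
finger_gap: 0.4
gripper_force: 40.3
t 17.93 grasp mm [612.8 264.  146.1] yaw -177.2 gap 0.4 F [-0.6  0.1 -0.9]
dp now-axes [ 0.2687 -0.3608  0.2223] | in target axes [ 0.2678 -0.3614  0.2222] | rot [-0.     -0.      0.0004]
```

```bash

python3 -m crank '[{"dp":[0.027,-0.036,0],"delta_rot":[0,0,0.0004],"fingers":-1},{"dp":[0.027,-0.036,0],"delta_rot":[0,0,0],"fingers":-1},{"dp":[0.027,-0.036,0],"delta_rot":[0,0,0],"fingers":-1},{"dp":[0.027,-0.036,0],"delta_rot":[0,0,0],"fingers":-1},{"dp":[0.027,-0.036,0],"delta_rot":[0,0,0],"fingers":-1},{"dp":[0.027,-0.036,0],"delta_rot":[0,0,0],"fingers":-1},{"dp":[0.027,-0.036,0],"delta_rot":[0,0,0],"fingers":-1},{"dp":[0.027,-0.036,0],"delta_rot":[0,0,0],"fingers":-1},{"dp":[0.027,-0.036,0],"delta_rot":[0,0,0],"fingers":-1},{"dp":[0.027,-0.037,0],"delta_rot":[0,0,0],"fingers":-1}]' >/dev/null
python3 -m crank '[{"dp":[0,0,0.05],"delta_rot":[0,0,0],"fingers":-1},{"dp":[0,0,0.05],"delta_rot":[0,0,0],"fingers":-1},{"dp":[0,0,0],"delta_rot":[0,0,0],"fingers":-1},{"dp":[0,0,0],"delta_rot":[0,0,0],"fingers":-1},{"dp":[0,0,0],"delta_rot":[0,0,0],"fingers":-1}]'
python3 go.py 487.5 77.2 35 182.7; python3 snap.py w_P0; python3 - <<'E'
import cv2
cv2.imwrite('pics/m5.png',cv2.imread('pics/w_P0.png'))
E
```

```text
t: 19.18
tcp_pos: [0.487, 0.0778, 0.1503]
tool_rot: [-0.022, 1.0, -0.0, 0.001]
force: [-0.2, -0.6, -1.9]
finger_gap: 0.403
gripper_force: 40.3
t 19.18 grasp mm [487.1  77.8  96.3] yaw -177.5 gap 0.403 F [-0.2 -0.6 -1.9]
dp now-axes [-0.0006 -0.0012  0.1226] | in target axes [-0.0007 -0.0012  0.1226] | rot [-0.      0.0002 -0.0004]
```

View pics/m5.png

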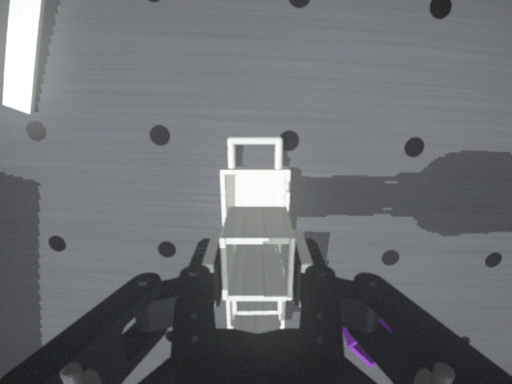

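The tray's near edge is at row 171, columns 221–291, and the short tube is lined up above pocket0. I'll descend.

```bash
python3 - <<'E'
import pickle
from h import *
c,p,d=pickle.load(open('w_P0.pkl','rb'))
print(plane(c,[(221,171),(291,171)],.012).round(4))
E
python3 -m crank '[{"dp":[0,-0.001,0.04],"delta_rot":[0,0,-0.0004],"fingers":-1},{"dp":[0,0,0.03],"delta_rot":[0,0,0],"fingers":-1},{"dp":[0,0,0.02],"delta_rot":[0,0,0],"fingers":-1},{"dp":[0,0,0.01],"delta_rot":[0,0,0],"fingers":-1},{"dp":[0,0,0],"delta_rot":[0,0,0],"fingers":-1},{"dp":[0,0,0],"delta_rot":[0,0,0],"fingers":-1}]'
python3 go.py 487.5 77.2 35.3 182.7
```

```text
[[0.4632 0.0496 0.012 ]
 [0.4609 0.1028 0.012 ]]
t: 19.73
tcp_pos: [0.4868, 0.0773, 0.0998]
tool_rot: [-0.024, 1.0, -0.0, 0.0]
force: [-0.9, 0.3, -1.3]
finger_gap: 0.406
gripper_force: 40.4
t 19.73 grasp mm [486.9  77.3  45.8] yaw -177.3 gap 0.406 F [-0.9  0.3 -1.3]
dp now-axes [-0.0012 -0.0002  0.0211] | in target axes [-0.0013 -0.0002  0.0211] | rot [-0.      0.0001  0.0001]
```

```bash

python3 -m crank '[{"dp":[-0.003,0,0],"delta_rot":[0,0,0],"fingers":-1},{"dp":[0,0,0.012],"delta_rot":[0,0,0],"fingers":-1},{"dp":[0,0,0.007],"delta_rot":[0,0,0],"fingers":-1},{"dp":[0,0,0.003],"delta_rot":[0,0,0],"fingers":-1},{"dp":[0,0,0.002],"delta_rot":[0,0,0],"fingers":-1},{"dp":[0,0,0],"delta_rot":[0,0,0],"fingers":-1},{"dp":[0,0,0],"delta_rot":[0,0,0],"fingers":-1}]'
python3 go.py 488.5 77.2 35.3 182.7
```

```text
t: 20.32
tcp_pos: [0.4883, 0.0772, 0.0892]
tool_rot: [-0.024, 1.0, -0.0, 0.001]
force: [-1.2, -0.9, 15.5]
finger_gap: 0.402
gripper_force: 42.5
t 20.32 grasp mm [488.4  77.2  35.2] yaw -177.3 gap 0.402 F [-1.2 -0.9 15.5]
dp now-axes [-0.0002  0.     -0.0003] | in target axes [-0.0002  0.     -0.0003] | rot [-0.      0.0003  0.0001]
```

```bash

python3 -m crank '[{"dp":[0,0,-0.001],"delta_rot":[0,0,0],"fingers":-1},{"dp":[0,0,0],"delta_rot":[0,0,0],"fingers":0.3},{"dp":[0,0,0],"delta_rot":[0,0,0],"fingers":0.3},{"dp":[0,0,0],"delta_rot":[0,0,0],"fingers":0.3},{"dp":[0,0,-0.02],"delta_rot":[0,0,0],"fingers":0.3},{"dp":[0,0,-0.05],"delta_rot":[0,0,0],"fingers":0.3},{"dp":[0,0,-0.08],"delta_rot":[0,0,0],"fingers":0.3},{"dp":[0,0,-0.08],"delta_rot":[0,0,0],"fingers":0.3},{"dp":[0,0,-0.08],"delta_rot":[0,0,0],"fingers":0.3}]' >/dev/null
python3 -m crank '[{"dp":[0.0136,-0.062,0],"delta_rot":[0,0,0],"fingers":0.3},{"dp":[0.0136,-0.062,0],"delta_rot":[0,0,0],"fingers":0.3},{"dp":[0.0136,-0.062,0],"delta_rot":[0,0,0],"fingers":0.3},{"dp":[0.0136,-0.062,0],"delta_rot":[0,0,0],"fingers":0.3},{"dp":[0.0136,-0.062,0],"delta_rot":[0,0,0],"fingers":0.3},{"dp":[0.0136,-0.062,0],"delta_rot":[0,0,0],"fingers":0.3},{"dp":[0.0136,-0.062,0],"delta_rot":[0,0,0],"fingers":0.3},{"dp":[0.0136,-0.062,0],"delta_rot":[0,0,0],"fingers":0.3},{"dp":[0.0136,-0.062,0],"delta_rot":[0,0,0],"fingers":0.3},{"dp":[0.0136,-0.062,0],"delta_rot":[0,0,0],"fingers":0.3},{"dp":[0.0136,-0.062,0],"delta_rot":[0,0,0],"fingers":0.3},{"dp":[0.0136,-0.062,0],"delta_rot":[0,0,0],"fingers":0.3}]' 
python3 -m crank '[{"dp":[0,0,0],"delta_rot":[0,0,0.0193],"fingers":0.3},{"dp":[0,0,0],"delta_rot":[0,0,0.0193],"fingers":0.3},{"dp":[0,0,0],"delta_rot":[0,0,0.0193],"fingers":0.3},{"dp":[0,0,0],"delta_rot":[0,0,0.0193],"fingers":0.3},{"dp":[0,0,0],"delta_rot":[0,0,0.0193],"fingers":0.3},{"dp":[0,0,0],"delta_rot":[0,0,0.0193],"fingers":0.3},{"dp":[0,0,0],"delta_rot":[0,0,0.0193],"fingers":0.3},{"dp":[0,0,0],"delta_rot":[0,0,0.0193],"fingers":0.3},{"dp":[0,0,0],"delta_rot":[0,0,0.0193],"fingers":0.3},{"dp":[0,0,0],"delta_rot":[0,0,0.0193],"fingers":0.3},{"dp":[0,0,0],"delta_rot":[0,0,0.0193],"fingers":0.3},{"dp":[0,0,0],"delta_rot":[0,0,0.0193],"fingers":0.3}]' >/dev/null
python3 -m crank '[{"dp":[0,0,0],"delta_rot":[0,0,0.0193],"fingers":0.3},{"dp":[0,0,0],"delta_rot":[0,0,0.0193],"fingers":0.3},{"dp":[0,0,0],"delta_rot":[0,0,0.0193],"fingers":0.3},{"dp":[0,0,0],"delta_rot":[0,0,0],"fingers":0.3},{"dp":[0,0,0],"delta_rot":[0,0,0],"fingers":0.3}]' >/dev/null
python3 go.py 424 -300 97 78.3; python3 snap.py w_H; python3 - <<'E'
from station import manip
import cv2,numpy as np
p,d=manip.snapshot('top');np.savez('top2.npz',p=p,d=d)
a=cv2.resize(cv2.imread('pics/w_H.png'),(400,300));b=cv2.resize(p[100:280,90:330,::-1],(400,300))
cv2.imwrite('pics/m6.png',np.hstack([a,b]))
E
```

```text
t: 22.07
tcp_pos: [0.4235, -0.2995, 0.2433]
tool_rot: [-0.024, 1.0, 0.0, -0.0]
force: [0.0, -0.1, -0.1]
finger_gap: 0.654
gripper_force: 0.0
t 23.48 grasp mm [ 424.1 -298.1  189.2] yaw 78.7 gap 0.65 F [-0.8 -1.2  0.2]
dp now-axes [-0.0039  0.0006  0.1844] | in target axes [-0.0038  0.0006  0.1844] | rot [-0.     -0.      0.0011]
```

View pics/m6.png

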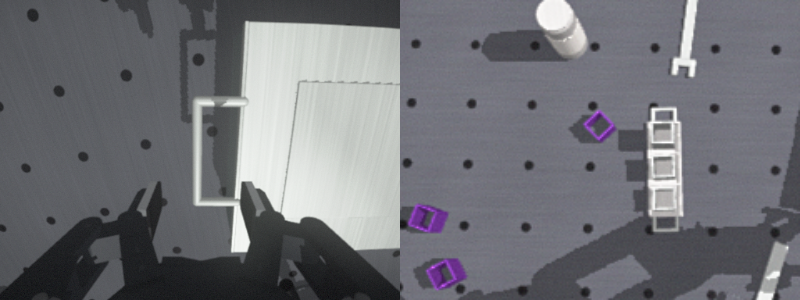

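The right half shows all three steel tubes in the tray and the purple ones untouched. In the left half the handle bar runs from (198,99) to (198,205), i.e. full-res (253,127) to (253,262). I'll measure both.

```bash
python3 - <<'E'
import pickle
from station import manip
from h import *
c,p,d=pickle.load(open('w_H.pkl','rb'));P=cloud(c,d)
b=plane(c,[(253,135),(253,258)],.100);print(b.round(4),b.mean(0).round(4),'depth z',P[150:240:20,253,2].round(3))
q=p[125:265,235:275].min(-1);m=(P[125:265,235:275,2]>.088)&(P[125:265,235:275,2]<.112);v,u=np.nonzero(m)
print(m.sum(),rect(plane(c,np.c_[u+235,v+125],.1)[:,:2]))
m=(P[...,2]>.088)&(P[...,2]<.108);m[:,:325]=0;m[230:]=0;v,u=np.nonzero(m);xy=P[m]
e=[(vv,np.nonzero(m[vv])[0].min()) for vv in range(40,220,20) if m[vv].any()]
print('lid z',np.median(xy[:,2]))
c=manip.camera_model('top');f=np.load('top2.npz');P=cloud(c,f['d']);w=f['p']
for n,x,y,z in(('s',.488,.077,.043),('m',.537,.0797,.058),('l',.5877,.0815,.073)):
    m=(abs(P[...,2]-z)<.007)&(np.hypot(P[...,0]-x,P[...,1]-y)<.033);v,u=np.nonzero(m)
    print(n,np.median(P[m][:,2]).round(4),rect(plane(c,np.c_[u,v],z)[:,:2]))
f=f['p'];m=np.zeros(f.shape[:2],np.uint8)
# handle in the first top picture
f=np.load('top0.npz');P=cloud(c,f['d']);pts=plane(c,[(381,246),(426,253.5)],.1);print('handle top',pts.round(4))
E
```

```text
[[ 0.4305 -0.247   0.1   ]
 [ 0.4094 -0.3502  0.1   ]] [ 0.42   -0.2986  0.1   ] depth z [0.102 0.103 0.102 0.103 0.102]
1992 [ 425.6 -298.5  118.    23.4   79.5]
lid z 0.1006149214092998
s 0.0443 [489.3  75.1  33.7  33.7   1.4]
m 0.0592 [537.1  78.4  33.6  33.5   1.4]
l 0.0735 [586.7  80.4  33.5  35.9   1.2]
handle top [[ 0.4266 -0.2497  0.1   ]
 [ 0.4112 -0.3575  0.1   ]]
```

```bash

python3 -m crank '[{"dp":[-0.002,-0.008,0],"delta_rot":[0,0,0.001],"fingers":-0.2},{"dp":[0,0,0],"delta_rot":[0,0,0],"fingers":-0.2},{"dp":[0,0,0.03],"delta_rot":[0,0,0],"fingers":-0.2},{"dp":[0,0,0.04],"delta_rot":[0,0,0],"fingers":-0.2},{"dp":[0,0,0],"delta_rot":[0,0,0],"fingers":-0.2},{"dp":[0,0,0],"delta_rot":[0,0,0],"fingers":-0.2}]'
python3 go.py 420 -299 97 78.4; python3 snap.py w_H2; python3 - <<'E'
import cv2
cv2.imwrite('pics/m7.png',cv2.imread('pics/w_H2.png'))
E
```

```text
t: 24.08
tcp_pos: [0.4196, -0.298, 0.2073]
tool_rot: [0.776, 0.63, -0.0, -0.001]
force: [-0.6, 0.1, 0.8]
finger_gap: 0.398
gripper_force: 0.0
t 24.08 grasp mm [ 419.5 -297.9  153.3] yaw 78.2 gap 0.398 F [-0.6  0.1  0.8]
dp now-axes [-0.0022  0.0017  0.1126] | in target axes [-0.002   0.0015  0.1126] | rot [-0.0004 -0.0003 -0.0006]
```

View pics/m7.png

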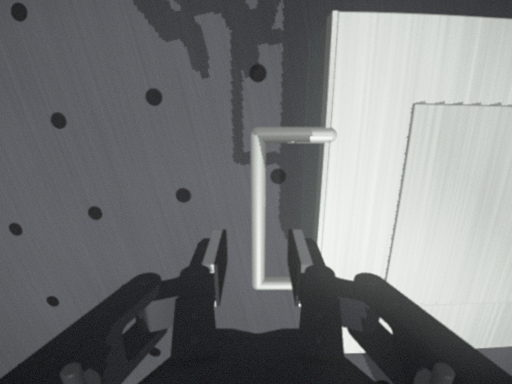

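The bar (column 258, rows 130–288) runs midway between the pads, and the right finger clears the lid edge at column 322. I'll descend and pinch.

```bash

python3 -m crank '[{"dp":[-0.002,0.0015,0.03],"delta_rot":[0,0,0],"fingers":-0.2},{"dp":[0,0,0.04],"delta_rot":[0,0,0],"fingers":-0.2},{"dp":[0,0,0.03],"delta_rot":[0,0,0],"fingers":-0.2},{"dp":[0,0,0.012],"delta_rot":[0,0,0],"fingers":-0.2},{"dp":[0,0,0],"delta_rot":[0,0,0],"fingers":-0.2},{"dp":[0,0,0],"delta_rot":[0,0,0],"fingers":-1},{"dp":[0,0,0],"delta_rot":[0,0,0],"fingers":-1},{"dp":[0,0,0],"delta_rot":[0,0,0],"fingers":-1},{"dp":[0,0,0],"delta_rot":[0,0,0],"fingers":-1},{"dp":[0,0,0],"delta_rot":[0,0,0],"fingers":-1}]' 60
python3 go.py 420 -299 97 78.4
```

```text
t: 24.97
tcp_pos: [0.4196, -0.2997, 0.153]
tool_rot: [0.776, 0.631, -0.001, -0.001]
force: [-5.7, -1.4, 1.0]
finger_gap: 0.088
gripper_force: 58.5
t 24.97 grasp mm [ 419.5 -299.7   99. ] yaw 78.2 gap 0.088 F [-5.7 -1.4  1. ]
dp now-axes [0.0016 0.0008 0.0041] | in target axes [0.0016 0.0008 0.0041] | rot [-0.0003  0.0001 -0.0004]
```

```bash
cat > lid.py <<'E'
from station import manip
from h import *
s=manip.sense();M=R.from_quat(s['tool_rot']).as_matrix();g=s['tcp_pos']+M[:,2]*.056
t=np.radians(-11.6);hx=np.array([np.cos(t),np.sin(t),0]);H=np.array([.420,-.299,.095])+.285*hx
r=g-H;print('t',s['t'],'lid deg',np.degrees(np.arctan2(r[2],-r@hx)-.002/.285).round(2),'radius',np.hypot(r@hx,r[2]).round(4),'side',(r@np.array([-hx[1],hx[0],0])).round(4),'tilt',np.degrees(np.arccos(-M[2,2])).round(1))
print('F',s['force'].round(1),'T',s['ft_torque'].round(2),'gap',round(s['finger_gap'],3),'grip',s['gripper_force'],'q',np.round(s['q'],2))
E
python3 lid.py
python3 -m crank '[{"dp":[0,0.0027,-0.0124],"delta_rot":[0.0035,0,0],"fingers":-1},{"dp":[0,0.0027,-0.0124],"delta_rot":[0.0035,0,0],"fingers":-1},{"dp":[0,0.0027,-0.0124],"delta_rot":[0.0035,0,0],"fingers":-1},{"dp":[0,0.0027,-0.0124],"delta_rot":[0.0035,0,0],"fingers":-1},{"dp":[0,0,0],"delta_rot":[0,0,0],"fingers":-1},{"dp":[0,0,0],"delta_rot":[0,0,0],"fingers":-1}]' >/dev/null
python3 lid.py
```

```text
t 24.9667 lid deg 0.01 radius 0.2854 side -0.0008 tilt 0.1
F [-5.7 -1.4  1. ] T [-0.18  0.75  0.09] gap 0.088 grip 58.47089409828186 q [-0.84  0.62  1.83 -0.    0.69 -0.63]
t 25.4667 lid deg 4.91 radius 0.2854 side -0.0007 tilt 5.2
F [-5.  -1.5 -2.9] T [-0.32  0.57  0.14] gap 0.097 grip 59.02921736240387 q [-0.81  0.6   1.76 -0.07  0.86 -0.56]
```

```bash

python3 -m crank '[{"dp":[0,0.0056,-0.0248],"delta_rot":[0.0069,0,0],"fingers":-1},{"dp":[0,0.0056,-0.0248],"delta_rot":[0.0069,0,0],"fingers":-1},{"dp":[0,0.0056,-0.0248],"delta_rot":[0.0069,0,0],"fingers":-1},{"dp":[0,0.0056,-0.0248],"delta_rot":[0.0069,0,0],"fingers":-1},{"dp":[0,0.0056,-0.0248],"delta_rot":[0.0069,0,0],"fingers":-1},{"dp":[0,0.0056,-0.0248],"delta_rot":[0.0069,0,0],"fingers":-1},{"dp":[0,0.0056,-0.0248],"delta_rot":[0.0069,0,0],"fingers":-1},{"dp":[0,0.0056,-0.0248],"delta_rot":[0.0069,0,0],"fingers":-1},{"dp":[0,0,0],"delta_rot":[0,0,0],"fingers":-1},{"dp":[0,0,0],"delta_rot":[0,0,0],"fingers":-1}]' >/dev/null
python3 lid.py
python3 -m crank '[{"dp":[0,0.0056,-0.0248],"delta_rot":[0.0069,0,0],"fingers":-1},{"dp":[0,0.0056,-0.0248],"delta_rot":[0.0069,0,0],"fingers":-1},{"dp":[0,0.0056,-0.0248],"delta_rot":[0.0069,0,0],"fingers":-1},{"dp":[0,0.0056,-0.0248],"delta_rot":[0.0069,0,0],"fingers":-1},{"dp":[0,0.0056,-0.0248],"delta_rot":[0.0069,0,0],"fingers":-1},{"dp":[0,0.0056,-0.0248],"delta_rot":[0.0069,0,0],"fingers":-1},{"dp":[0,0.0056,-0.0248],"delta_rot":[0.0069,0,0],"fingers":-1},{"dp":[0,0.0056,-0.0248],"delta_rot":[0.0069,0,0],"fingers":-1},{"dp":[0,0,0],"delta_rot":[0,0,0],"fingers":-1},{"dp":[0,0,0],"delta_rot":[0,0,0],"fingers":-1}]' >/dev/null
python3 lid.py
```

```text
t 26.3 lid deg 24.99 radius 0.2855 side -0.0009 tilt 25.1
F [-4.3 -1.6 -1.3] T [-0.2   0.46  0.25] gap 0.092 grip 60.09317636489868 q [-0.7   0.63  1.41 -0.2   1.49 -0.44]
t 27.1333 lid deg 45.12 radius 0.2854 side -0.001 tilt 44.9
F [-5.2 -0.5  1.6] T [0.02 0.39 0.22] gap 0.093 grip 60.87941765785217 q [-0.62  0.79  0.99 -0.33  2.08 -0.46]
```

Two more 2.4° steps, then check the lid's slope independently from the cameras.

```bash

python3 -m crank '[{"dp":[0,0.0056,-0.0245],"delta_rot":[0.0068,0,0],"fingers":-1},{"dp":[0,0.0056,-0.0245],"delta_rot":[0.0068,0,0],"fingers":-1},{"dp":[0,0,0],"delta_rot":[0,0,0],"fingers":-1},{"dp":[0,0,0],"delta_rot":[0,0,0],"fingers":-1},{"dp":[0,0,0],"delta_rot":[0,0,0],"fingers":-1},{"dp":[0,0,0],"delta_rot":[0,0,0],"fingers":-1}]' >/dev/null
python3 lid.py; python3 - <<'E'
from station import manip
from h import *
ims=[]
for n in('scene','top'):
    p,d=manip.snapshot(n);c=manip.camera_model(n);P=cloud(c,d);ims.append(cv2.resize(p[:,:,::-1],(400,300)))
    t=np.radians(-11.6);hx=np.array([np.cos(t),np.sin(t),0]);hy=np.array([-hx[1],hx[0],0]);H=np.array([.420,-.299,.095])+.285*hx
    r=P-H;a=-(r@hx);b=r@hy;z=r[...,2]
    m=(d>0)&(a>.03)&(a<.15)&(abs(b)<.11)&(z>.5*a)&(z<2*a)&(z<.22)
    X=np.c_[a[m],b[m],np.ones(m.sum())]
    if m.sum()>100:
        k=np.ones(len(X),bool)
        for _ in range(5):
            s=np.linalg.lstsq(X[k],z[m][k],rcond=None)[0];k=abs(X@s-z[m])<.004
        print(n,m.sum(),k.sum(),'slope deg',np.degrees(np.arctan(s[0])).round(2),s.round(4))
    if n=='top':
        for q,x,y,zz in(('s',.488,.077,.043),('m',.537,.0797,.058),('l',.5877,.0815,.073)):
            mm=(abs(P[...,2]-zz)<.007)&(np.hypot(P[...,0]-x,P[...,1]-y)<.033);print(q,mm.sum(),np.median(P[mm],axis=0).round(3) if mm.any() else 0)
cv2.imwrite('pics/m8.png',np.hstack(ims))
E
```

```text
t 27.6333 lid deg 50.01 radius 0.2854 side -0.0011 tilt 49.7
F [-4.9 -0.3  1.2] T [-0.01  0.43  0.21] gap 0.092 grip 61.45027041435242 q [-0.6   0.84  0.88 -0.37  2.22 -0.49]
scene 2449 2126 slope deg 49.48 [1.1699 0.0063 0.0113]
top 980 972 slope deg 50.02 [ 1.1927 -0.0448  0.013 ]
s 65 [0.493 0.074 0.044]
m 74 [0.533 0.081 0.059]
l 65 [0.582 0.082 0.074]
```

View pics/m8.png

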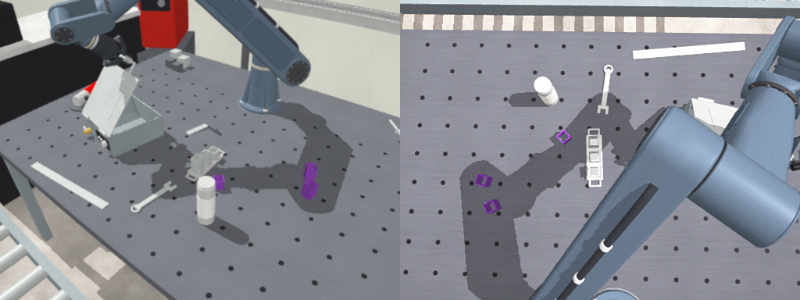

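The pictures show the lid up at about (125,95) in the left half. The three tubes stand in the tray at about (595,160) in the right half, with the bystanders unmoved. Arm and cameras agree on a lid angle of about 50°.

```bash
python3 -c "
from station import manip
print(manip.sign_off())"
```

```text
the job is handed in; nothing more can be done
None
```

The three blanks stand upright in the tray, shortest nearest the robot and longest farthest; they went in before the lid was lifted. The gripper now holds the lid at about 50° (cameras 49.5–50.0°), and the job was handed in at about 28 s with nothing else touched.

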